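Nest the steel cups in the table carrier and raise it by its telescoping handle

ROBOT

A 6-joint arm with a two-finger parallel gripper is mounted at the origin on a cart in front of the work surface, level with it; the furniture and walls round the work are solid. World frame = base frame: x ahead of the robot, y to its left, z up, the work surface at z = 0. Lengths are in m, angles in rad, forces in N, time in s.
With the tool pointing down it reaches from about 0.35 to 0.975 m from the base axis. Payload 4.9 kg.
Tool frame: the origin (TCP) lies at the very end of the fingers, on their centre line; the grasp point (between the pads) lies 19 mm behind it; z points along the fingers, y is the line along which they close (so a half turn about z gives the same grasp; the last joint's range is limited). The gripper opens to 85 mm and grips with 20 to 120 N. Pads are 22 mm wide; open, the fingers measure 114 mm over their backs; the gripper's body (76 mm by 85 mm) begins 54 mm behind the grasp point. The pads swing forward as they close: fully open they stand 13 mm farther back than shut.
Start: joints at [1.19, 0.053, 1.613, -0, 1.476, -0.119], TCP at [0.162, 0.604, 0.231] pointing down, gripper open.
Joint ranges: [-3.01, 3.01], [-1.01, 2.22], [0.06, 2.58], [-1.02, 4.17], [0.09, 2.62], [-3.14, 3.14]. Speed limits (rad/s): [2.57, 2.57, 3.14, 3.14, 3.14, 3.14].

INTERFACE

Orientations are given as a unit quaternion [w, x, y, z].
In Python, from plant import state, optics, ticket, nets gives the robot as it stands. The module is installed in compiled form; this text tells all that it offers.
- The arm moves only by the shell command python3 -m inch 'ROWS' [OPENING]. ROWS is JSON, a list of rows, each an object of numbers: "dx", "dy", "dz": the shift along the tool's x, y, z as a fraction of full scale; "rx", "ry", "rz": the turn, a rotation vector about the tool's x, y, z as a fraction of full scale. In form: [{"dx": .., "dy": .., "dz": .., "rx": .., "ry": .., "rz": ..}, ...]. A call has 1 to 5 rows; each row is the pose to reach, as a shift and turn from the pose commanded when the call began, along the tool's axes at that moment; what a row does not reach only later rows make up. Full scale, the value 1, is 0.8 m for a shift and 1.5 rad for a turn. A row lasts 1/10 s, in which the tool goes at most 50 mm and 8.59 degrees, less where a joint would pass 70% of its speed; a pose out of reach is approached as far as the arm can. A call with a number of a shift or a turn outside -1 to 1 is refused whole. A call with a gripper value outside its range is refused whole. OPENING is the opening, from -1 (shut) to 1 (fully open), set as the call begins (- or left out, the last holds). The fingers move at their own pace and stop on an object; the grip force is fixed at half the most. Time passes only in rows, so rows that repeat a pose let the fingers close. It gives the time, the measured TCP pose, the force, the opening and the grip force at its end, in the units of the state.
- state(): the state, without advancing time (a new reading comes with each control period).
- optics.grab_frame(name): name is "scene" or "top" or "wrist"; returns the picture (480x640x3 uint8, red, green, blue); there is no depth.
- optics.camera_info(name): a dict with "fx", "fy", "cx", "cy" (pixels), "k1" (the pictures are not rectified: a ray, as slopes to the right and down, at radius r is drawn at 1 + k1 r^2 times it, then the intrinsics apply), "R" (3x3) and "t" (3): a world point X has camera coordinates R X + t. Camera axes: x right, y down, z forward; pixel columns grow to the right and rows downward; lengths in m; the calibration is good to about 2 mm. A picture is of the moment at which its call begins: read the wrist's pose just before it. camera_info takes no time and is no camera call; for the wrist camera it gives the pose at the moment of the call.
- ticket.job_done(): hands the job in; it is judged then, once.
Trained networks look in the newest picture that a camera, given by its name, has taken for a name from the list of things; names that differ only in an ending like _2 or _b are one class to them, and where a whole thing is asked for, a point or a joint stands for the part that bears it (a point fixed in the world has none). Each returns a list of dicts, best first, with "confidence" (0 to 1); they miss things now and then, are a little off and sometimes report something else, mostly with a low value. They report only what shows in the picture. A call takes as long as a camera call. They do not tell look-alikes from the thing itself.
- nets.boxes_of(camera, name): "bbox" ([centre column, centre row, width, height] in pixels, round what is visible of it).
- nets.outline_of(camera, name): "pixels" (480x640 bool, what is visible of it) and "bbox" ([centre column, centre row, width, height] in pixels, round what is visible of it).
The state is a dict: "time": time; "joint_pos": joint angles; "joint_vel": joint speeds; "joint_efforts": joint torques, N m; "tool_pos": TCP position; "tool_rot": TCP orientation; "contact_force": force on the tool from outside, world axes, zero at the start; "ft_torque": the same for the moment, N m; "gripper_width": opening from 0.0 (shut) to 1.0 (fully open); "grasp_force": force on a finger pad.
Only numpy, scipy, OpenCV 4.12 (cv2) and the standard library are available. Lean on these libraries where they do the work, as an engineer would, in place of code of your own. Each camera call takes 0.05 s, during which the arm holds its last target. There are 200 camera calls.

TASK

Get the table carrier ready to hand out: stand the middle steel cup in the carrier's dish, then the slim steel cup inside the middle cup, both upright and right down. Then squeeze the spring button in the side of the carrier's handle head, pull the telescoping handle up past its first stop to its second stop (both tubes fully out), lift the loaded carrier level a few centimetres clear of the worktop, and finish while still holding it there, steady. Leave everything else where it is.

Things in the scene. Friction and masses are not known exactly. Their poses are not given: they have to be found in the camera images.
- carrier: Loose steel table carrier, 0.6 kg: flat tray 118 (x) by 262 (y) mm, wire edge 15 mm high. Origin: centre of its underside, z up. On its z axis a telescoping handle: column 21 mm thick, black latch collar 36 (x) by 23 (y) mm (z 86 to 108 mm), black handle head on top. At y = -85 mm a fixed round dish (see dish_floor); at y = +85 mm a fixed salt shaker 41 mm wide, top at z = 93 mm.
- dish_floor (a point): Centre of the inner floor of the carrier's shallow steel dish, the widest of the three graded vessels: floor 12 mm and rim 34 mm above the carrier's underside; 84 mm outside diameter at the rim, inside 70 mm at the floor to 78 mm at the rim.
- head_grip (a point): Centre of the handle head, where to grip it; axes as the carrier's. 124 mm above the carrier's underside with the handle stowed, 214 mm fully out. The head is a block 36 (x) by 26 (y) by 28 mm high with a cap 40 x 26 x 6 mm on it (cap top 20 mm above this point). Grip it across its y faces, over the button, so that the grip squeezes the button in.
- button_face (a point): Centre of the outer face of the release button: a grey block 16 mm wide (x) and 18 mm high that stands 6.5 mm out of the head's +y face, level with head_grip and 19.5 mm from it.
- release_button (a joint): Travel of the button into the head, towards -y: 0 out, 0.005 m fully in. Spring: 2 N at the start, 4 N fully in. While it is out a latch locks the head to the collar and the handle cannot be drawn; pressed beyond 0.003 it frees it.
- upper_tube (a joint): Extension of the upper (thin) tube, which carries the head, out of the lower tube: 0 stowed, 0.045 m at its stop. Light friction (0.6 N); comes out first, giving the first stop.
- lower_tube (a joint): Extension of the lower (thicker) tube out of the column: 0 stowed, 0.045 m at its stop; comes out after the upper one (friction 0.8 N), giving the second stop. Nothing locks the handle when out: it sinks back if let go.
- middle_cup: Loose steel cup, round, 62 mm outside diameter at the rim, 57 mm at the foot, 48 mm high, inside 52 mm wide at the floor, floor 4 mm thick, 50 g. Origin at the centre of its underside, z up. It fits loosely in the dish, standing 26 mm out of it.
- slim_cup: Loose steel cup, round, 43 mm outside diameter at the rim, 39 mm at the foot, 68 mm high, 40 g. Origin at the centre of its underside, z up. It fits loosely inside the middle cup, standing 24 mm out of it.
- bell: Bystander: white counter bell, 83 mm wide, 58 mm high; origin under its centre.
- bottle: Bystander: brown long-neck bottle, 61 mm wide, 230 mm high; origin under its centre.
- key_ring: Bystander: bunch of keys, 84 x 118 x 8 mm, lying flat; origin under its centre.
- sachet: Bystander: condiment sachet, 56 x 34 x 16 mm, lying flat; origin under its centre.
- cutlery: Bystander: paper-wrapped cutlery, 24 x 150 x 9 mm, long along its y; origin under its centre.
- cup_a: Bystander: small black plastic sauce cup, 51 mm wide, 29 mm high; origin under its centre.
- cup_b: Bystander: another such black sauce cup, 51 mm wide, 29 mm high; origin under its centre.
Not all that is in view belongs to the job. Leave any green look-alike of the middle_cup alone.

How it is judged:
By the outcome, as a careful person would: the job done as asked, in the order asked, and still so for the second after the job is handed in, while the arm keeps its last pose, push and grip.
It also fails if it takes over 72 s, if anything falls off the work surface, if the arm or the gripper's body presses on something with over 40 N, if the wrist force passes 120 N, or if a joint passes its speed limit or range.

## Working session

There is one attempt and no reset: what is moved stays moved. The work goes in short steps, Python scripts to look and compute and a shell command to move; the robot and the scene stay as the last step left them, time stands still between calls to the robot, and variables do not carry over. Pictures are saved under pics/ and viewed, at most 14 in all, crops included, and the job is handed in when it is done.

```bash
mkdir -p pics; cat > h.py <<'E'
import numpy as np, cv2
from plant import state, optics, ticket, nets
from scipy.spatial.transform import Rotation as Ro
def grab(n,f=None):
    im=optics.grab_frame(n)
    if f: cv2.imwrite('pics/'+f,im[:,:,::-1])
    return im
def ray(ci,u,v):
    xd=np.array([(u-ci['cx'])/ci['fx'],(v-ci['cy'])/ci['fy']]);x=xd.copy()
    for _ in range(20): x=xd/(1+ci['k1']*(x@x))
    R=np.array(ci['R']);t=np.array(ci['t'])
    return -R.T@t, R.T@np.array([x[0],x[1],1.])
def onz(ci,u,v,z):
    o,d=ray(ci,u,v); return o+d*(z-o[2])/d[2]
def proj(ci,X):
    c=np.array(ci['R'])@np.array(X)+np.array(ci['t']); x=c[:2]/c[2]; x=x*(1+ci['k1']*(x@x))
    return np.array([ci['fx']*x[0]+ci['cx'],ci['fy']*x[1]+ci['cy']])
def T():
    s=state(); q=s['tool_rot']; return np.array(s['tool_pos']),Ro.from_quat([q[1],q[2],q[3],q[0]]).as_matrix()
E
python3 - <<'E'
from h import *
np.set_printoptions(precision=3,suppress=True)
for c in ['scene','top']:
    grab(c,c+'0.png')
    ci=optics.camera_info(c); print(c,ci['fx'],ci['k1'],-np.array(ci['R']).T@ci['t'])
    for n in ['carrier','dish_floor','head_grip','button_face','middle_cup','slim_cup']:
        print(n,[(np.round(d['bbox']),round(d['confidence'],2)) for d in nets.boxes_of(c,n)[:4]])
p,R=T();print(p,R,state()['time'])
E
```

```text
scene 473.62243609006606 -0.057381286655089625 [-0.136 -0.732  0.714]
carrier [(array([285., 252.,  62.,  74.]), 0.72)]
dish_floor [(array([288., 250.,  70.,  78.]), 0.85), (array([282., 222.,  16.,  12.]), 0.73)]
head_grip [(array([283., 222.,  14.,  15.]), 0.59)]
button_face []
middle_cup [(array([374., 296.,  22.,  30.]), 0.87), (array([401., 400.,  31.,  44.]), 0.81), (array([423., 354.,  33.,  38.]), 0.8), (array([453., 391.,  34.,  44.]), 0.79)]
slim_cup [(array([363., 318.,  19.,  34.]), 0.57)]
top 470.98595829858397 -0.11493616932017622 [-0.036  0.216  1.504]
carrier [(array([284., 265.,  75.,  42.]), 0.93), (array([187., 261.,  32.,  39.]), 0.46)]
dish_floor [(array([285., 264.,  79.,  38.]), 0.68), (array([425., 228.,  19.,  23.]), 0.27)]
head_grip [(array([385., 281.,  42.,  17.]), 0.72), (array([283., 264.,  77.,  41.]), 0.6), (array([351., 197.,  14.,  11.]), 0.44)]
button_face []
middle_cup [(array([457., 230.,  21.,  23.]), 0.84), (array([451., 207.,  17.,  23.]), 0.8), (array([426., 229.,  18.,  23.]), 0.63), (array([455., 257.,  20.,  21.]), 0.55)]
slim_cup [(array([390., 242.,  12.,  20.]), 0.53)]
[0.162 0.604 0.231] [[-0.966  0.259 -0.   ]
 [ 0.259  0.966  0.   ]
 [ 0.     0.    -1.   ]] 0.7
```

View pics/scene0.png

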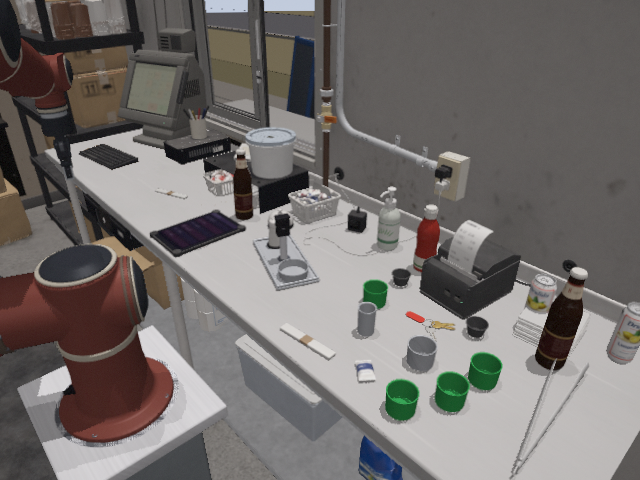

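View pics/top0.png

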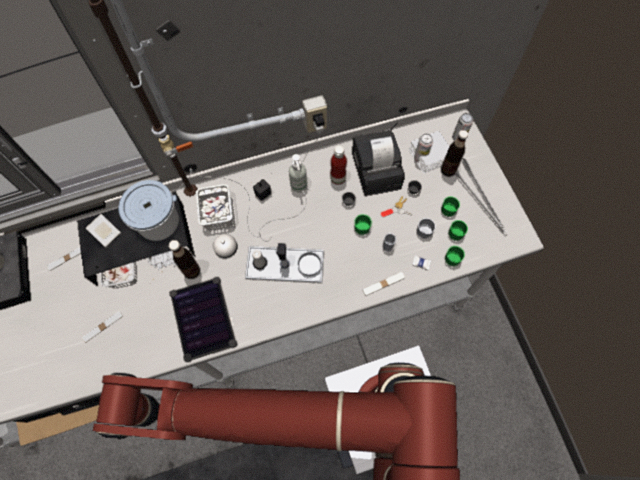

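The scene picture shows two grey steel cups: a wide one at scene (421,354) / top (426,229), and a tall, narrow one at scene (367,319) / top (390,242). The green look-alikes are at scene (375,293), (402,400), (452,391) and (485,371). The wide grey cup fits middle_cup because it is steel and about 62 mm wide, and the slim one is the tall grey cup. The carrier is at scene (285,258) with the dish towards the camera. I'll enlarge a crop and measure.

```bash
python3 - <<'E'
from h import *
np.set_printoptions(precision=3,suppress=True)
im=cv2.imread('pics/scene0.png'); tp=cv2.imread('pics/top0.png')
a=cv2.resize(im[280:430,340:510],None,fx=2.3,fy=2.3,interpolation=cv2.INTER_CUBIC)
b=cv2.resize(tp[190:290,230:360],(391,300),interpolation=cv2.INTER_CUBIC)
b2=cv2.resize(im[200:300,235:335],(391,391),interpolation=cv2.INTER_CUBIC)
c=np.zeros((600,790,3),np.uint8); c[:a.shape[0],:391]=a; c[:300,395:786]=b; c[300:600,395:786]=b2[:300]
cv2.imwrite('pics/crop1.png',c)
ct=optics.camera_info('top'); cs=optics.camera_info('scene')
def best(c,n,u,v):
    for k in range(3):
        grab(c)
        L=[d for d in nets.outline_of(c,n) if np.hypot(d['bbox'][0]-u,d['bbox'][1]-v)<14]
        if L: return np.array(L[0]['bbox']),L[0]
    return None,None
def tri(n,a,b):
    o1,d1=ray(ct,*a);o2,d2=ray(cs,*b)
    A=np.stack([d1,-d2],1);s=np.linalg.lstsq(A,o2-o1,rcond=None)[0]
    p,q=o1+s[0]*d1,o2+s[1]*d2;print(n,(p+q)/2,'gap',np.linalg.norm(p-q))
for n,t,s,h in [('middle_cup',(426,229),(421,354),.024),('slim_cup',(390,242),(367,319),.034),('carrier',(284,265),(285,252),.0)]:
    bt,_=best('top',n,*t);bs,_=best('scene',n,*s);print(n,bt,bs)
    if bt is not None and h:print(' top',onz(ct,*bt[:2],h))
    if bs is not None and h:print(' scene',onz(cs,*bs[:2],h))
    if bt is not None and bs is not None: tri(n,bt[:2],bs[:2])
# carrier via tray corners by eye (top)
print('dish rim',onz(ct,310,264,.034),onz(cs,293,270,.034))
print('head',onz(ct,281.5,250,.144)); tri('head',(281.5,248),(283,218))
for u,v in [(250,248),(324,251),(323,283),(246,279)]: print(onz(ct,u,v,.015))
print(state()['time'])
E
```

```text
middle_cup [424.8 228.4  19.9  24.8] [425.4 352.8  35.3  38. ]
 top [ 0.515 -0.333  0.024]
 scene [ 0.521 -0.339  0.024]
middle_cup [ 0.52  -0.337  0.021] gap 0.008196656625694491
slim_cup [391.2 240.1  14.2  19.6] [364.9 317.5  21.8  36. ]
 top [ 0.507 -0.202  0.034]
 scene [ 0.504 -0.183  0.034]
slim_cup [ 0.497 -0.195  0.048] gap 0.010299271207612499
carrier [284.6 263.4  78.4  39.2] [285.1 252.1  64.4  75.1]
carrier [0.547 0.166 0.029] gap 0.010100499953132919
dish rim [0.511 0.088 0.034] [0.507 0.076 0.034]
head [0.543 0.168 0.144]
head [0.552 0.166 0.137] gap 0.0018361219047984348
[0.64  0.264 0.015]
[0.549 0.026 0.015]
[0.44  0.066 0.015]
[0.535 0.306 0.015]
1.4
```

View pics/crop1.png

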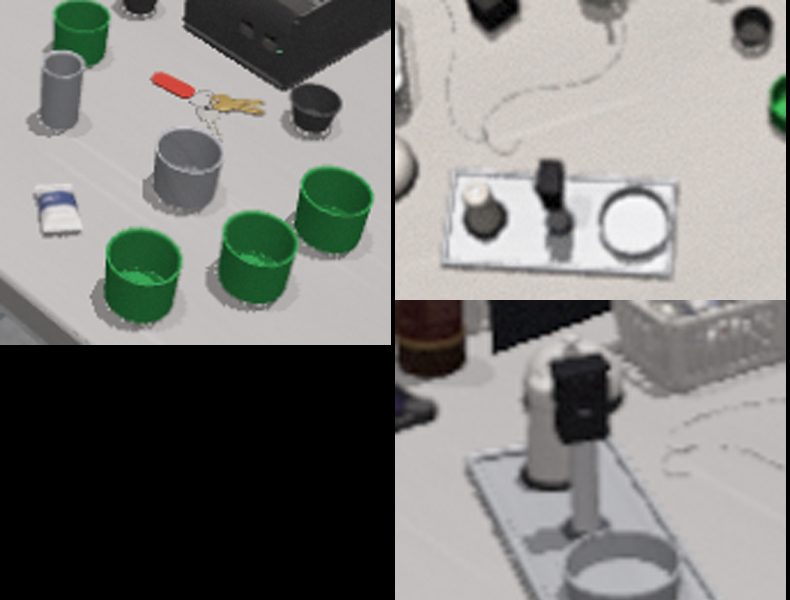

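The crop confirms the choice. The wide grey cup in the middle of the greens is middle_cup at about (0.518,-0.336), and the tall grey one is slim_cup at about (0.50,-0.195). The carrier is at about (0.541,0.166) with yaw about -21°. Next I'll travel high over towards the cups.

```bash
python3 -m inch '[{"dx":-0.1625,"dy":-0.1275},{"dx":-0.1625,"dy":-0.1275},{"dx":-0.1625,"dy":-0.1275},{"dx":-0.1625,"dy":-0.1275}]' 1
python3 -m inch '[{"dx":-0.1625,"dy":-0.1275},{"dx":-0.1625,"dy":-0.1275},{"dx":-0.1625,"dy":-0.1275},{"dx":-0.1625,"dy":-0.1275}]'
python3 -m inch '[{"dx":-0.1155,"dy":-0.189},{"dx":-0.1155,"dy":-0.189},{"dx":-0.1155,"dy":-0.189},{"dx":-0.1155,"dy":-0.189}]'
python3 -m inch '[{"dx":-0.1155,"dy":-0.189},{"dx":-0.1155,"dy":-0.189},{"dx":-0.1155,"dy":-0.189},{"dx":-0.1155,"dy":-0.189}]'
python3 -c "
from h import *
ci=optics.camera_info('wrist');p,R=T();print(state()['joint_pos']);print(ci['fx'],ci['k1'],R.T@(-np.array(ci['R']).T@ci['t']-p), np.array(ci['R'])@R)"
```

```text
[ 1.18996625e+00  5.27305294e-02  1.61289406e+00 -1.09106611e-05
  1.47599277e+00 -1.18973718e-01]
339.4224116080147 -0.044153674114296666 [ 0.07001468  0.00016988 -0.14117842] [[-9.10637111e-05  9.99999866e-01 -5.10253295e-04]
 [-9.62108360e-01 -2.26742572e-04 -2.72667292e-01]
 [-2.72667371e-01  4.66088866e-04  9.62108252e-01]]validation failed for argument at $[0]...
validation failed for argument at $[0]...
validation failed for argument at $[0]...
validation failed for argument at $[0]...
```

The rows must hold all six numbers.

```bash
python3 -m inch '[{"dx":-0.1625,"dy":-0.1275,"dz":0,"rx":0,"ry":0,"rz":0},{"dx":-0.1625,"dy":-0.1275,"dz":0,"rx":0,"ry":0,"rz":0},{"dx":-0.1625,"dy":-0.1275,"dz":0,"rx":0,"ry":0,"rz":0},{"dx":-0.1625,"dy":-0.1275,"dz":0,"rx":0,"ry":0,"rz":0}]' 1
```

```text
time: 1.8
tool_pos: [0.2628, 0.4688, 0.2314]
tool_rot: [0.001, 0.132, 0.991, -0.0]
contact_force: [-0.2, 1.2, 0.2]
gripper_width: 1.001
grasp_force: 0.0
```

```bash
python3 -m inch '[{"dx":-0.1625,"dy":-0.1275,"dz":0,"rx":0,"ry":0,"rz":0},{"dx":-0.1625,"dy":-0.1275,"dz":0,"rx":0,"ry":0,"rz":0},{"dx":-0.1625,"dy":-0.1275,"dz":0,"rx":0,"ry":0,"rz":0},{"dx":-0.1625,"dy":-0.1275,"dz":0,"rx":0,"ry":0,"rz":0}]'
python3 -m inch '[{"dx":-0.1155,"dy":-0.189,"dz":0,"rx":0,"ry":0,"rz":0},{"dx":-0.1155,"dy":-0.189,"dz":0,"rx":0,"ry":0,"rz":0},{"dx":-0.1155,"dy":-0.189,"dz":0,"rx":0,"ry":0,"rz":0},{"dx":-0.1155,"dy":-0.189,"dz":0,"rx":0,"ry":0,"rz":0}]'
python3 -m inch '[{"dx":-0.1155,"dy":-0.189,"dz":0,"rx":0,"ry":0,"rz":0},{"dx":-0.1155,"dy":-0.189,"dz":0,"rx":0,"ry":0,"rz":0},{"dx":-0.1155,"dy":-0.189,"dz":0,"rx":0,"ry":0,"rz":0},{"dx":-0.1155,"dy":-0.189,"dz":0,"rx":0,"ry":0,"rz":0},{"dx":-0.1155,"dy":-0.189,"dz":0,"rx":0,"ry":0,"rz":0}]'
python3 - <<'E'
from h import *
np.set_printoptions(precision=3,suppress=True)
ci=optics.camera_info('wrist');grab('wrist','w1.png')
for n in ['carrier','dish_floor','head_grip','middle_cup','slim_cup']:
    print(n,[(np.round(d['bbox']),round(d['confidence'],2)) for d in nets.boxes_of('wrist',n)[:4]])
p,R=T();print(p,R,state()['joint_pos'])
E
```

```text
time: 2.2
tool_pos: [0.362, 0.3368, 0.2316]
tool_rot: [0.001, 0.132, 0.991, -0.0]
contact_force: [-0.1, 1.0, 0.4]
gripper_width: 1.002
grasp_force: 0.0
time: 2.6
tool_pos: [0.4108, 0.167, 0.2316]
tool_rot: [0.001, 0.132, 0.991, -0.0]
contact_force: [0.1, 0.3, 0.2]
gripper_width: 0.999
grasp_force: 0.0
time: 3.1
tool_pos: [0.4611, -0.0031, 0.2315]
tool_rot: [0.0, 0.133, 0.991, -0.0]
contact_force: [0.7, 0.2, 0.9]
gripper_width: 1.001
grasp_force: 0.0
carrier [(array([500., 242., 258., 142.]), 0.97)]
dish_floor [(array([502., 242., 259., 140.]), 0.86)]
head_grip [(array([564., 281.,  66.,  61.]), 0.86)]
middle_cup [(array([ 12., 229.,  24.,  48.]), 0.91), (array([ 21., 374.,  41.,  60.]), 0.81), (array([ 10., 303.,  20.,  44.]), 0.66), (array([250., 344.,  59.,  66.]), 0.64)]
slim_cup [(array([170., 291.,  66.,  62.]), 0.93)]
[0.46  0.001 0.231] [[-0.966  0.257  0.   ]
 [ 0.257  0.966  0.   ]
 [-0.     0.    -1.   ]] [-0.161 -0.36   1.981  0.     1.52  -1.472]
```

View pics/w1.png

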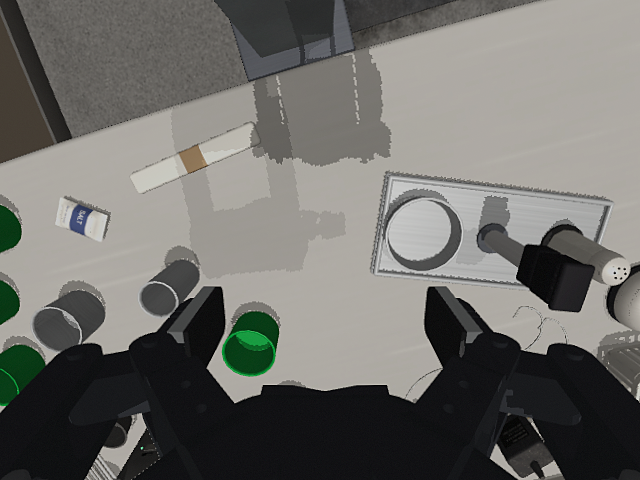

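The wrist picture shows the dish rim centred near (423,233), tray corners at (388,172), (612,200) and (374,274), the slim cup rim near (158,299) and the middle cup rim near (57,328).

```bash
cat >> h.py <<'E'
from scipy.optimize import least_squares
def fitcup(cam,n,near,h,rt,rb,z0=0.):
    """fit xy of upright cone to outline bbox of network, candidate nearest given xy"""
    th=np.linspace(0,2*np.pi,60)
    ci=optics.camera_info(cam)
    def box(xy):
        P=np.array([proj(ci,(xy[0]+r*np.cos(a),xy[1]+r*np.sin(a),z)) for r,z in((rt,z0+h),(rb,z0)) for a in th])
        return np.r_[P.min(0),P.max(0)]
    e=box(near); ce=(e[:2]+e[2:])/2; out=[]
    for f in (nets.outline_of,nets.boxes_of):
        for d in f(cam,n):
            b=np.array(d['bbox']); 
            if np.hypot(*(b[:2]-ce))<30:
                bb=np.r_[b[:2]-b[2:]/2,b[:2]+b[2:]/2]
                s=least_squares(lambda q:box(q)-bb,near); out.append((s.x.round(4),s.fun.round(1),round(d['confidence'],2))); break
    return out
E
python3 - <<'E'
from h import *
np.set_printoptions(precision=4,suppress=True)
ci=optics.camera_info('wrist');im=grab('wrist')
print(fitcup('wrist','middle_cup',(.518,-.336),.048,.031,.0285))
print(fitcup('wrist','slim_cup',(.502,-.195),.068,.0215,.0195))
print('slim',onz(ci,158,299,.068),'mid',onz(ci,57,328,.048))
c=np.array([onz(ci,u,v,.015)[:2] for u,v in((388,172),(612,200),(374,274))])
print(c,np.linalg.norm(c[1]-c[0]),np.linalg.norm(c[2]-c[0]),np.degrees(np.arctan2(*(c[1]-c[0])[::-1])))
print('centre',(c[1]+c[2])/2)
rim=np.array([onz(ci,u,v,.034)[:2] for u,v in((385,233),(462,233),(423,195),(423,271))]);print(rim,rim.mean(0))
print('head top',[onz(ci,u,v,.144)[:2] for u,v in ((523,243),(596,260),(588,311),(552,260))])
E
```

```text
[(array([ 0.5161, -0.3312]), array([-1. ,  0.3,  1. , -0.2]), 0.81), (array([ 0.5164, -0.3322]), array([ 0.5, -0.7, -0.5,  0.7]), 0.6)]
[(array([ 0.5019, -0.1888]), array([ 1.1,  0.2, -1.3, -0.2]), 0.6), (array([ 0.5022, -0.1874]), array([-0.2, -0.6,  0.2,  0.5]), 0.83)]
slim [ 0.5005 -0.182   0.068 ] mid [ 0.5124 -0.3226  0.048 ]
[[0.4446 0.074 ]
 [0.5366 0.3093]
 [0.5529 0.0348]] 0.2526053721138878 0.11525118294148334 68.6258450731809
centre [0.5448 0.172 ]
[[0.5025 0.055 ]
 [0.5233 0.1331]
 [0.4734 0.1006]
 [0.5547 0.0858]] [0.5135 0.0936]
head top [array([0.4997, 0.138 ]), array([0.5276, 0.191 ]), array([0.5692, 0.1834]), array([0.5186, 0.158 ])]
```

```bash
python3 -m inch '[{"dx":-0.0873,"dy":-0.192,"dz":0,"rx":0,"ry":0,"rz":0.374},{"dx":-0.0873,"dy":-0.192,"dz":0,"rx":0,"ry":0,"rz":0.374},{"dx":-0.0873,"dy":-0.192,"dz":0,"rx":0,"ry":0,"rz":0.374},{"dx":-0.0873,"dy":-0.192,"dz":0,"rx":0,"ry":0,"rz":0.374}]'
python3 -m inch '[{"dx":-0.176,"dy":-0.1164,"dz":0,"rx":0,"ry":0,"rz":0.374},{"dx":-0.176,"dy":-0.1164,"dz":0,"rx":0,"ry":0,"rz":0.374},{"dx":-0.176,"dy":-0.1164,"dz":0,"rx":0,"ry":0,"rz":0.374},{"dx":-0.176,"dy":-0.1164,"dz":0,"rx":0,"ry":0,"rz":0.374}]'
python3 -m inch '[{"dx":0,"dy":0,"dz":0,"rx":0,"ry":0,"rz":0.372},{"dx":0,"dy":0,"dz":0,"rx":0,"ry":0,"rz":0.372},{"dx":0,"dy":0,"dz":0,"rx":0,"ry":0,"rz":0.372},{"dx":0,"dy":0,"dz":0,"rx":0,"ry":0,"rz":0.372},{"dx":0,"dy":0,"dz":0,"rx":0,"ry":0,"rz":0.372}]'
python3 - <<'E'
from h import *
np.set_printoptions(precision=4,suppress=True)
ci=optics.camera_info('wrist');grab('wrist','w2.png')
print(fitcup('wrist','middle_cup',(.516,-.332),.048,.031,.0285))
print(fitcup('wrist','slim_cup',(.502,-.188),.068,.0215,.0195))
p,R=T();print(p,R,state()['joint_pos'])
E
```

```text
time: 4.05
tool_pos: [0.4882, -0.1704, 0.2314]
tool_rot: [0.0, 0.404, 0.915, -0.0]
contact_force: [0.2, 0.2, -1.1]
gripper_width: 1.001
grasp_force: 0.0
time: 4.45
tool_pos: [0.5155, -0.3374, 0.2309]
tool_rot: [0.0, 0.641, 0.767, -0.0]
contact_force: [0.4, 0.6, -0.1]
gripper_width: 1.002
grasp_force: 0.0
time: 4.95
tool_pos: [0.5156, -0.3334, 0.2312]
tool_rot: [-0.0, 0.825, 0.565, -0.0]
contact_force: [0.5, -0.4, -0.1]
gripper_width: 1.002
grasp_force: 0.0
[(array([ 0.5146, -0.3338]), array([-0.9, -0.5,  0.9,  0.5]), 0.84), (array([ 0.5148, -0.3348]), array([-1.6, -0.5,  1.6,  0.6]), 0.77)]
[(array([ 0.5017, -0.1914]), array([ 0.2, -0.9, -0.2,  1.2]), 0.7), (array([ 0.5017, -0.1909]), array([-0.2,  0.8,  0.2, -1.1]), 0.92)]
[ 0.5156 -0.3335  0.2313] [[ 0.3613  0.9325 -0.    ]
 [ 0.9325 -0.3613  0.    ]
 [ 0.     -0.     -1.    ]] [-0.6953  0.0271  1.6392 -0.      1.4753 -0.3256]
```

View pics/w2.png

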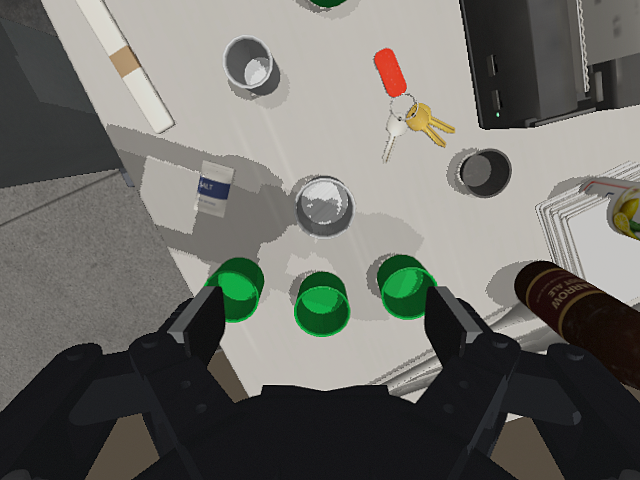

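The middle cup is at (323,206), centred under the gripper, with three greens at (238,290), (322,305) and (408,287), clear of the fingers. I'll descend and grasp.

```bash
python3 -m inch '[{"dx":0,"dy":-0.001,"dz":0.05,"rx":0,"ry":0,"rz":0},{"dx":0,"dy":-0.001,"dz":0.11,"rx":0,"ry":0,"rz":0},{"dx":0,"dy":-0.001,"dz":0.17,"rx":0,"ry":0,"rz":0},{"dx":0,"dy":-0.001,"dz":0.22,"rx":0,"ry":0,"rz":0},{"dx":0,"dy":-0.001,"dz":0.2565,"rx":0,"ry":0,"rz":0}]'
python3 -m inch '[{"dx":0,"dy":0,"dz":0,"rx":0,"ry":0,"rz":0},{"dx":0,"dy":0,"dz":0,"rx":0,"ry":0,"rz":0},{"dx":0,"dy":0,"dz":0,"rx":0,"ry":0,"rz":0},{"dx":0,"dy":0,"dz":0,"rx":0,"ry":0,"rz":0},{"dx":0,"dy":0,"dz":0,"rx":0,"ry":0,"rz":0}]' -1
python3 -m inch '[{"dx":0,"dy":0,"dz":0,"rx":0,"ry":0,"rz":0},{"dx":0,"dy":0,"dz":0,"rx":0,"ry":0,"rz":0},{"dx":0,"dy":0,"dz":-0.02,"rx":0,"ry":0,"rz":0},{"dx":0,"dy":0,"dz":-0.06,"rx":0,"ry":0,"rz":0},{"dx":0,"dy":0,"dz":-0.11,"rx":0,"ry":0,"rz":0}]'
```

```text
time: 5.7
tool_pos: [0.5133, -0.332, 0.0227]
tool_rot: [-0.002, 0.825, 0.565, -0.001]
contact_force: [0.4, 0.5, -0.7]
gripper_width: 1.002
grasp_force: 0.0
time: 6.2
tool_pos: [0.5158, -0.3341, 0.0281]
tool_rot: [0.002, 0.825, 0.565, 0.0]
contact_force: [-0.1, -0.1, -0.5]
gripper_width: 0.682
grasp_force: 64.1
time: 6.7
tool_pos: [0.5137, -0.3323, 0.114]
tool_rot: [-0.002, 0.825, 0.565, -0.001]
contact_force: [-0.3, -0.9, -0.6]
gripper_width: 0.681
grasp_force: 64.3
```

```bash
python3 -m inch '[{"dx":0,"dy":0,"dz":-0.05,"rx":0,"ry":0,"rz":0},{"dx":0.2044,"dy":-0.0973,"dz":-0.1,"rx":0,"ry":0,"rz":0},{"dx":0.2044,"dy":-0.0973,"dz":-0.1,"rx":0,"ry":0,"rz":0},{"dx":0.2044,"dy":-0.0973,"dz":-0.1,"rx":0,"ry":0,"rz":0},{"dx":0.2044,"dy":-0.0973,"dz":-0.1,"rx":0,"ry":0,"rz":0}]'
python3 -m inch '[{"dx":0.2044,"dy":-0.0973,"dz":0,"rx":0,"ry":0,"rz":0},{"dx":0.2044,"dy":-0.0973,"dz":0,"rx":0,"ry":0,"rz":0},{"dx":0.2044,"dy":-0.0973,"dz":0,"rx":0,"ry":0,"rz":0},{"dx":0.2044,"dy":-0.0973,"dz":0,"rx":0,"ry":0,"rz":0},{"dx":0.2044,"dy":-0.0973,"dz":0,"rx":0,"ry":0,"rz":0}]'
python3 -m inch '[{"dx":0,"dy":0,"dz":0,"rx":0,"ry":0,"rz":0},{"dx":0,"dy":0,"dz":0,"rx":0,"ry":0,"rz":0}]'
python3 - <<'E'
from h import *
ci=optics.camera_info('wrist');grab('wrist','w3.png');print(T())
E
```

```text
time: 7.2
tool_pos: [0.5014, -0.1504, 0.1963]
tool_rot: [0.001, 0.825, 0.565, 0.001]
contact_force: [0.8, 0.0, -0.6]
gripper_width: 0.682
grasp_force: 64.3
time: 7.7
tool_pos: [0.4878, 0.0312, 0.1954]
tool_rot: [0.0, 0.824, 0.567, 0.001]
contact_force: [-0.3, -0.4, -0.7]
gripper_width: 0.682
grasp_force: 64.3
time: 7.9
tool_pos: [0.4885, 0.0271, 0.1947]
tool_rot: [0.0, 0.826, 0.564, 0.0]
contact_force: [-0.8, -0.2, -1.1]
gripper_width: 0.684
grasp_force: 64.3
(array([0.48850434, 0.02689489, 0.19453801]), array([[ 3.63978468e-01,  9.31407245e-01,  4.67620182e-04],
       [ 9.31407347e-01, -3.63978325e-01, -3.64001338e-04],
       [-1.68829873e-04,  5.68033522e-04, -9.99999824e-01]]))
```

View pics/w3.png

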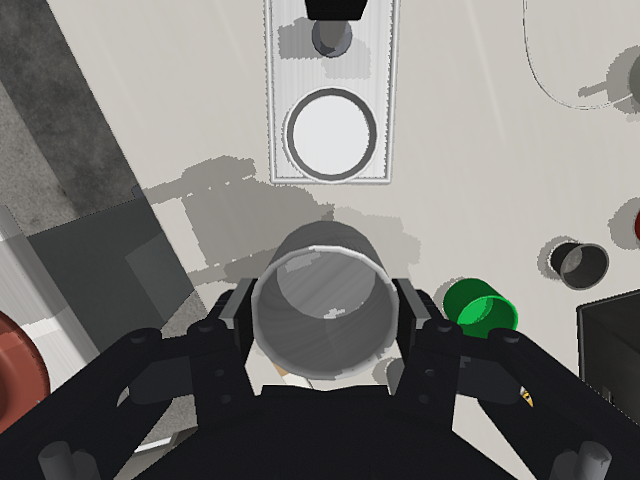

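The dish rim is centred at about (331,134). The held cup is upright between the pads.

```bash
python3 - <<'E'
from h import *
np.set_printoptions(precision=4,suppress=True)
ci=optics.camera_info('wrist')
im=cv2.imread('pics/w3.png')
g=im.min(2); m=((g>215)).astype(np.uint8); m[:85]=0;m[185:]=0;m[:,:280]=0;m[:,382:]=0
n,l,s,c=cv2.connectedComponentsWithStats(m);k=1+s[1:,4].argmax();print(s[k],c[k],onz(ci,*c[k],.012))
rim=np.array([onz(ci,u,v,.034)[:2] for u,v in((286,134),(377,134),(331.5,88),(331.5,181))])
print(rim.mean(0),np.linalg.norm(rim[0]-rim[1]),np.linalg.norm(rim[2]-rim[3]))
a,b=onz(ci,272,182,.012)[:2],onz(ci,391,182,.012)[:2];print('front corners',a,b,np.linalg.norm(a-b),np.degrees(np.arctan2(*(b-a)[::-1])))
col=onz(ci,332,36,.09);print('col?',col)
p,R=T()
for q in (onz(ci,*c[k],.012),np.r_[rim.mean(0),.034]): print(R.T@(q-p)/.8)
E
```

```text
[ 293   96   76   78 4582] [330.6475 134.8538] [0.5188 0.0908 0.012 ]
[0.519  0.0905] 0.07803771505443365 0.07730836604376344
front corners [0.4511 0.0707] [0.5568 0.0294] 0.1134892385726248 -21.337372170396673
col? [0.5409 0.1494 0.09  ]
[0.0882 0.006  0.2282]
[0.088  0.0065 0.2007]
```

```bash
python3 -m inch '[{"dx":0.04,"dy":0.0055,"dz":0,"rx":0,"ry":0,"rz":0},{"dx":0.0875,"dy":0.0055,"dz":0,"rx":0,"ry":0,"rz":0},{"dx":0.0875,"dy":0.0055,"dz":0.06,"rx":0,"ry":0,"rz":0},{"dx":0.0875,"dy":0.0055,"dz":0.12,"rx":0,"ry":0,"rz":0},{"dx":0.0875,"dy":0.0055,"dz":0.16,"rx":0,"ry":0,"rz":0}]'
python3 -m inch '[{"dx":0,"dy":0,"dz":0,"rx":0,"ry":0,"rz":0},{"dx":0,"dy":0,"dz":0,"rx":0,"ry":0,"rz":0}]'
python3 - <<'E'
from h import *
a=grab('wrist')[100:400,120:520]; b=grab('scene')[215:305,240:350]
c=np.zeros((600,800,3),np.uint8); c[:300,:400]=a; b=cv2.resize(b,(400,327),interpolation=cv2.INTER_CUBIC); c[:327,400:]=b
cv2.imwrite('pics/w4.png',c[:330,:,::-1]);print(T()[0])
E
```

```text
time: 8.45
tool_pos: [0.5163, 0.0905, 0.0628]
tool_rot: [-0.001, 0.826, 0.564, -0.002]
contact_force: [0.5, -0.7, -1.3]
gripper_width: 0.681
grasp_force: 64.3
time: 8.65
tool_pos: [0.5181, 0.0907, 0.0664]
tool_rot: [-0.0, 0.826, 0.564, -0.0]
contact_force: [0.2, 0.3, 0.1]
gripper_width: 0.682
grasp_force: 64.6
[0.52005369 0.09105441 0.06899907]
```

View pics/w4.png

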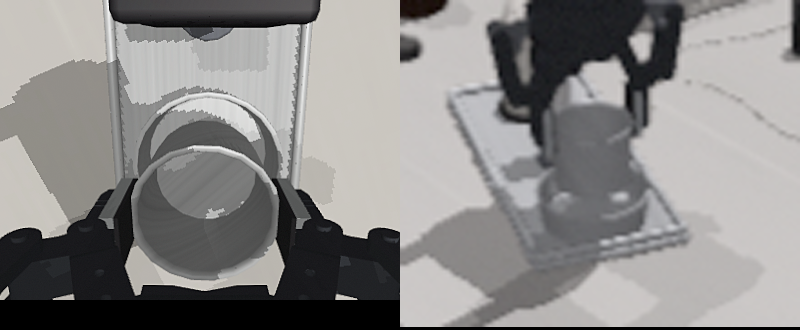

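Aligned to about 2–3 mm: the dish is centred at crop column 209 and the cup at 205. I'll nudge, lower and release.

```bash
python3 -m inch '[{"dx":0,"dy":0.003,"dz":0.01,"rx":0,"ry":0,"rz":0},{"dx":0,"dy":0.003,"dz":0.02,"rx":0,"ry":0,"rz":0},{"dx":0,"dy":0.003,"dz":0.028,"rx":0,"ry":0,"rz":0},{"dx":0,"dy":0.003,"dz":0.032,"rx":0,"ry":0,"rz":0},{"dx":0,"dy":0.003,"dz":0.034,"rx":0,"ry":0,"rz":0}]'
python3 -m inch '[{"dx":0,"dy":0,"dz":0,"rx":0,"ry":0,"rz":0},{"dx":0,"dy":0,"dz":0,"rx":0,"ry":0,"rz":0},{"dx":0,"dy":0,"dz":0,"rx":0,"ry":0,"rz":0}]'
```

```text
time: 9.25
tool_pos: [0.5194, 0.0908, 0.0383]
tool_rot: [-0.0, 0.825, 0.565, -0.001]
contact_force: [-2.4, -0.4, 5.7]
gripper_width: 0.681
grasp_force: 65.1
time: 9.55
tool_pos: [0.5202, 0.0907, 0.0391]
tool_rot: [0.0, 0.825, 0.565, 0.0]
contact_force: [0.7, 0.8, -0.6]
gripper_width: 0.684
grasp_force: 64.5
```

```bash
python3 -m inch '[{"dx":0,"dy":0,"dz":0,"rx":0,"ry":0,"rz":0},{"dx":0,"dy":0,"dz":0,"rx":0,"ry":0,"rz":0},{"dx":0,"dy":0,"dz":0,"rx":0,"ry":0,"rz":0},{"dx":0,"dy":0,"dz":0,"rx":0,"ry":0,"rz":0}]' 1
python3 -m inch '[{"dx":0,"dy":0,"dz":-0.03,"rx":0,"ry":0,"rz":0},{"dx":0,"dy":0,"dz":-0.08,"rx":0,"ry":0,"rz":0},{"dx":0,"dy":0,"dz":-0.14,"rx":0,"ry":0,"rz":0},{"dx":0,"dy":0,"dz":-0.177,"rx":0,"ry":0,"rz":0},{"dx":-0.05,"dy":0.0155,"dz":-0.177,"rx":0,"ry":0,"rz":0}]'
python3 -m inch '[{"dx":-0.1,"dy":0.03,"dz":0,"rx":0,"ry":0,"rz":0},{"dx":-0.1,"dy":0.03,"dz":0,"rx":0,"ry":0,"rz":0},{"dx":-0.1,"dy":0.03,"dz":0,"rx":0,"ry":0,"rz":0}]'
python3 - <<'E'
from h import *
np.set_printoptions(precision=4,suppress=True)
print(T()[0]);grab('wrist','w5.png')
print(fitcup('wrist','middle_cup',(.5195,.0905),.048,.031,.0285,.012))
grab('wrist');print(fitcup('wrist','middle_cup',(.5195,.0905),.048,.031,.0285,.012))
im=cv2.imread('pics/w5.png');grab('scene','s5.png'); b=cv2.resize(cv2.imread('pics/s5.png')[215:305,240:350],(400,327),interpolation=cv2.INTER_CUBIC)
c=np.zeros((480,800,3),np.uint8);c[:,:400]=im[:,120:520];c[:327,400:]=b;cv2.imwrite('pics/c5.png',c)
E
```

```text
time: 9.95
tool_pos: [0.5201, 0.0907, 0.039]
tool_rot: [0.0, 0.825, 0.565, 0.0]
contact_force: [0.3, -0.4, 0.5]
gripper_width: 1.004
grasp_force: 0.0
time: 10.45
tool_pos: [0.5207, 0.0512, 0.1874]
tool_rot: [0.003, 0.824, 0.567, 0.005]
contact_force: [1.2, -1.3, -0.5]
gripper_width: 1.003
grasp_force: 0.0
time: 10.75
tool_pos: [0.5102, -0.0375, 0.1807]
tool_rot: [0.001, 0.827, 0.563, -0.0]
contact_force: [0.9, 0.8, 0.4]
gripper_width: 1.0
grasp_force: 0.0
[ 0.5102 -0.0375  0.1807]
[(array([0.5193, 0.0911]), array([-1.5, -0.9,  1.5,  1.2]), 0.95), (array([0.5186, 0.0916]), array([-1.4, -0.7,  1.4,  1.1]), 0.66)]
[(array([0.52  , 0.0911]), array([-0.5, -0.7,  0.5,  0.9]), 0.79), (array([0.518 , 0.0899]), array([-0.2, -0.6,  0.2,  0.8]), 0.68)]
```

View pics/c5.png

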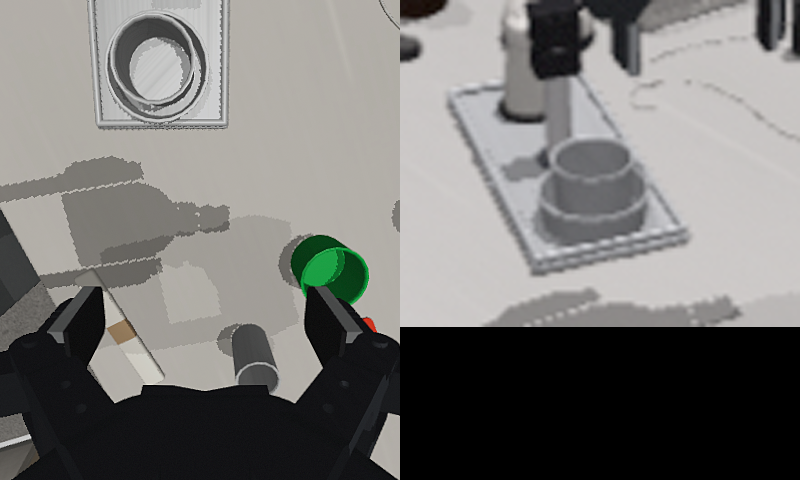

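The middle cup is upright and seated in the dish at (0.5195,0.091). Next is the slim cup.

```bash
python3 -m inch '[{"dx":-0.1864,"dy":0.06,"dz":0,"rx":0,"ry":0,"rz":0},{"dx":-0.1864,"dy":0.06,"dz":0,"rx":0,"ry":0,"rz":0},{"dx":-0.1864,"dy":0.06,"dz":0,"rx":0,"ry":0,"rz":0},{"dx":-0.1864,"dy":0.06,"dz":0,"rx":0,"ry":0,"rz":0},{"dx":-0.1864,"dy":0.06,"dz":0,"rx":0,"ry":0,"rz":0}]'
python3 -m inch '[{"dx":0,"dy":0,"dz":0,"rx":0,"ry":0,"rz":0},{"dx":0,"dy":0,"dz":0,"rx":0,"ry":0,"rz":0}]'
python3 - <<'E'
from h import *
np.set_printoptions(precision=4,suppress=True)
p,R=T();print(p);grab('wrist')
for d in fitcup('wrist','slim_cup',(.5018,-.191),.068,.0215,.0195): print(d,R.T@(np.r_[d[0],.046]-p)/.8)
p,R=T();print(p)
E
```

```text
time: 11.6
tool_pos: [0.5011, -0.1911, 0.1804]
tool_rot: [-0.0, 0.826, 0.564, 0.0]
contact_force: [-0.0, -0.6, 0.5]
gripper_width: 0.998
grasp_force: 0.0
time: 11.8
tool_pos: [0.5013, -0.189, 0.1803]
tool_rot: [-0.0, 0.825, 0.566, 0.0]
contact_force: [0.4, 0.9, 0.9]
gripper_width: 1.001
grasp_force: 0.0
[ 0.5013 -0.189   0.1803]
(array([ 0.5012, -0.1893]), array([-0.9, -2.6,  0.9,  2.4]), 0.67) [-0.0005  0.0001  0.1679]
(array([ 0.5023, -0.1906]), array([ 0.1, -1.2, -0.1,  1.1]), 0.57) [-0.0015  0.0019  0.1679]
[ 0.5013 -0.1895  0.1805]
```

```bash
python3 -m inch '[{"dx":-0.001,"dy":0.001,"dz":0.05,"rx":0,"ry":0,"rz":0},{"dx":-0.001,"dy":0.001,"dz":0.1,"rx":0,"ry":0,"rz":0},{"dx":-0.001,"dy":0.001,"dz":0.14,"rx":0,"ry":0,"rz":0},{"dx":-0.001,"dy":0.001,"dz":0.168,"rx":0,"ry":0,"rz":0},{"dx":-0.001,"dy":0.001,"dz":0.168,"rx":0,"ry":0,"rz":0}]'
python3 -m inch '[{"dx":0,"dy":0,"dz":0,"rx":0,"ry":0,"rz":0},{"dx":0,"dy":0,"dz":0,"rx":0,"ry":0,"rz":0},{"dx":0,"dy":0,"dz":0,"rx":0,"ry":0,"rz":0},{"dx":0,"dy":0,"dz":0,"rx":0,"ry":0,"rz":0},{"dx":0,"dy":0,"dz":0,"rx":0,"ry":0,"rz":0}]' -1
python3 -m inch '[{"dx":0,"dy":0,"dz":0,"rx":0,"ry":0,"rz":0},{"dx":0,"dy":0,"dz":0,"rx":0,"ry":0,"rz":0},{"dx":0,"dy":0,"dz":-0.02,"rx":0,"ry":0,"rz":0},{"dx":0,"dy":0,"dz":-0.08,"rx":0,"ry":0,"rz":0},{"dx":0,"dy":0,"dz":-0.14,"rx":0,"ry":0,"rz":0}]'
```

```text
time: 12.45
tool_pos: [0.4987, -0.1895, 0.0421]
tool_rot: [-0.004, 0.825, 0.565, -0.002]
contact_force: [-0.9, 0.5, -0.6]
gripper_width: 1.001
grasp_force: 0.0
time: 12.95
tool_pos: [0.5028, -0.1923, 0.0486]
tool_rot: [0.001, 0.825, 0.565, 0.001]
contact_force: [-1.8, 1.0, 6.4]
gripper_width: 0.454
grasp_force: 60.0
time: 13.45
tool_pos: [0.5007, -0.1913, 0.159]
tool_rot: [-0.001, 0.825, 0.565, -0.0]
contact_force: [1.6, -0.8, -0.4]
gripper_width: 0.459
grasp_force: 60.5
```

```bash
python3 -m inch '[{"dx":0.05,"dy":-0.016,"dz":-0.04,"rx":0,"ry":0,"rz":0},{"dx":0.1687,"dy":-0.053,"dz":-0.04,"rx":0,"ry":0,"rz":0},{"dx":0.1687,"dy":-0.053,"dz":-0.04,"rx":0,"ry":0,"rz":0},{"dx":0.1687,"dy":-0.053,"dz":-0.04,"rx":0,"ry":0,"rz":0},{"dx":0.1687,"dy":-0.053,"dz":-0.04,"rx":0,"ry":0,"rz":0}]'
python3 -m inch '[{"dx":0.1687,"dy":-0.0535,"dz":0,"rx":0,"ry":0,"rz":0},{"dx":0.1687,"dy":-0.0535,"dz":0,"rx":0,"ry":0,"rz":0},{"dx":0.1687,"dy":-0.0535,"dz":0,"rx":0,"ry":0,"rz":0},{"dx":0.1687,"dy":-0.0535,"dz":0,"rx":0,"ry":0,"rz":0},{"dx":0.1687,"dy":-0.0535,"dz":0,"rx":0,"ry":0,"rz":0}]'
python3 -m inch '[{"dx":0,"dy":0,"dz":0.04,"rx":0,"ry":0,"rz":0},{"dx":0,"dy":0,"dz":0.08,"rx":0,"ry":0,"rz":0},{"dx":0,"dy":0,"dz":0.1,"rx":0,"ry":0,"rz":0},{"dx":0,"dy":0,"dz":0.1,"rx":0,"ry":0,"rz":0},{"dx":0,"dy":0,"dz":0.1,"rx":0,"ry":0,"rz":0}]'
python3 - <<'E'
from h import *
print(T()[0]);a=grab('wrist')[60:420,120:520]; b=grab('scene')[205:305,240:350]
c=np.zeros((370,800,3),np.uint8); c[:360,:400]=a; c[:364,400:]=cv2.resize(b,(400,364),interpolation=cv2.INTER_CUBIC)
cv2.imwrite('pics/w6.png',c[:,:,::-1])
E
```

```text
time: 13.95
tool_pos: [0.5112, -0.0497, 0.191]
tool_rot: [0.001, 0.825, 0.566, 0.0]
contact_force: [-0.2, -0.9, -1.0]
gripper_width: 0.46
grasp_force: 60.5
time: 14.45
tool_pos: [0.5203, 0.09, 0.1901]
tool_rot: [0.0, 0.825, 0.565, -0.0]
contact_force: [0.1, -1.6, -0.7]
gripper_width: 0.456
grasp_force: 60.5
time: 14.95
tool_pos: [0.5206, 0.0897, 0.1109]
tool_rot: [0.0, 0.826, 0.564, 0.0]
contact_force: [-0.0, 0.2, 0.1]
gripper_width: 0.457
grasp_force: 60.5
[0.52062396 0.08974533 0.11085475]
```

View pics/w6.png

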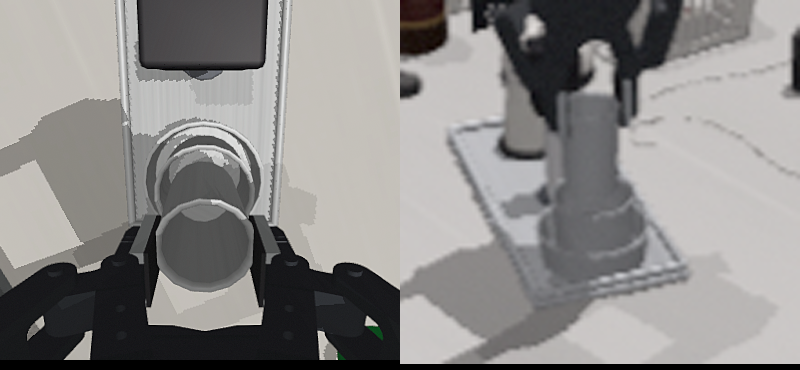

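The slim cup (crop column 205) lines up with the middle cup (206). I'll lower it.

```bash
python3 -m inch '[{"dx":0,"dy":0,"dz":0.012,"rx":0,"ry":0,"rz":0},{"dx":0,"dy":0,"dz":0.024,"rx":0,"ry":0,"rz":0},{"dx":0,"dy":0,"dz":0.036,"rx":0,"ry":0,"rz":0},{"dx":0,"dy":0,"dz":0.048,"rx":0,"ry":0,"rz":0},{"dx":0,"dy":0,"dz":0.054,"rx":0,"ry":0,"rz":0}]'
python3 -m inch '[{"dx":0,"dy":0,"dz":0.003,"rx":0,"ry":0,"rz":0},{"dx":0,"dy":0,"dz":0.006,"rx":0,"ry":0,"rz":0},{"dx":0,"dy":0,"dz":0.0075,"rx":0,"ry":0,"rz":0},{"dx":0,"dy":0,"dz":0.0075,"rx":0,"ry":0,"rz":0}]'
```

```text
time: 15.55
tool_pos: [0.519, 0.0908, 0.0651]
tool_rot: [-0.001, 0.825, 0.565, -0.001]
contact_force: [-0.6, -0.4, -0.8]
gripper_width: 0.456
grasp_force: 60.5
time: 15.95
tool_pos: [0.52, 0.0914, 0.0646]
tool_rot: [-0.001, 0.825, 0.565, -0.001]
contact_force: [-12.2, 0.4, 22.4]
gripper_width: 0.459
grasp_force: 63.0
```

The force and height (22 N at bottom z≈0.016) show the slim cup on the middle cup's floor. I'll ease off, release and rise.

```bash
python3 -m inch '[{"dx":0,"dy":0,"dz":-0.002,"rx":0,"ry":0,"rz":0},{"dx":0,"dy":0,"dz":-0.002,"rx":0,"ry":0,"rz":0}]'
python3 -m inch '[{"dx":0,"dy":0,"dz":0,"rx":0,"ry":0,"rz":0},{"dx":0,"dy":0,"dz":0,"rx":0,"ry":0,"rz":0},{"dx":0,"dy":0,"dz":0,"rx":0,"ry":0,"rz":0},{"dx":0,"dy":0,"dz":0,"rx":0,"ry":0,"rz":0},{"dx":0,"dy":0,"dz":0,"rx":0,"ry":0,"rz":0}]' 1
python3 -m inch '[{"dx":0,"dy":0,"dz":-0.03,"rx":0,"ry":0,"rz":0},{"dx":0,"dy":0,"dz":-0.08,"rx":0,"ry":0,"rz":0},{"dx":0,"dy":0,"dz":-0.13,"rx":0,"ry":0,"rz":0},{"dx":0,"dy":0,"dz":-0.18,"rx":0,"ry":0,"rz":0},{"dx":0,"dy":0,"dz":-0.2,"rx":0,"ry":0,"rz":0}]'
python3 -m inch '[{"dx":0,"dy":0,"dz":0,"rx":0,"ry":0,"rz":0},{"dx":0,"dy":0,"dz":0,"rx":0,"ry":0,"rz":0}]'
python3 - <<'E'
from h import *
np.set_printoptions(precision=4,suppress=True)
print(T());a=grab('wrist','w7.png')
print([(d['bbox'],d['confidence']) for d in nets.outline_of('wrist','head_grip')[:2]])
print(fitcup('wrist','slim_cup',(.5195,.091),.068,.0215,.0195,.016))
E
```

```text
time: 16.15
tool_pos: [0.5209, 0.0911, 0.0646]
tool_rot: [0.0, 0.825, 0.565, 0.001]
contact_force: [-3.4, 0.4, 9.6]
gripper_width: 0.453
grasp_force: 61.5
time: 16.65
tool_pos: [0.5199, 0.0907, 0.0622]
tool_rot: [-0.0, 0.825, 0.565, -0.0]
contact_force: [0.5, -0.6, 0.0]
gripper_width: 0.997
grasp_force: 0.0
time: 17.15
tool_pos: [0.522, 0.0908, 0.2276]
tool_rot: [0.002, 0.825, 0.565, 0.003]
contact_force: [-0.0, 0.6, 0.6]
gripper_width: 1.0
grasp_force: 0.0
time: 17.35
tool_pos: [0.5193, 0.0907, 0.2208]
tool_rot: [-0.001, 0.825, 0.565, -0.001]
contact_force: [0.1, 0.2, -0.8]
gripper_width: 0.996
grasp_force: 0.0
(array([0.5193, 0.0907, 0.2208]), array([[ 0.3626,  0.932 , -0.0023],
       [ 0.932 , -0.3626, -0.0001],
       [-0.0009, -0.0021, -1.    ]]))
[([326.9, 107.5, 67.9, 55.4], 0.55)]
[(array([0.5186, 0.0936]), array([ 0.7, -1. , -0.7,  0.9]), 0.97), (array([0.5178, 0.0938]), array([-0.9, -1.7,  0.9,  1.5]), 0.66)]
```

View pics/w7.png

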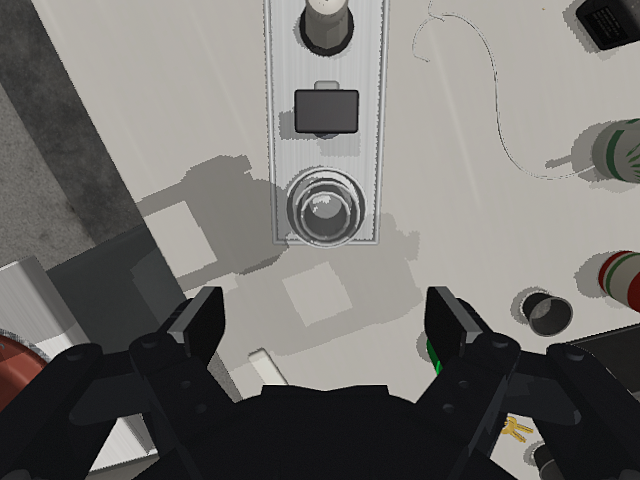

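The nested cups are upright at (326,207). The head cap spans (295–359, 90–133) with the button at (327,85), and its edges run parallel to the tool axes.

```bash
python3 - <<'E'
from h import *
np.set_printoptions(precision=4,suppress=True)
ci=optics.camera_info('wrist')
g=cv2.imread('pics/w7.png').max(2);m=((g<90)).astype(np.uint8);m[:80]=0;m[145:]=0;m[:,:270]=0;m[:,370:]=0
m=cv2.morphologyEx(m,cv2.MORPH_OPEN,np.ones((7,7)))
n,l,s,c=cv2.connectedComponentsWithStats(m);k=1+s[1:,4].argmax();print(s[k],c[k],cv2.minAreaRect(np.argwhere(l==k)[:,::-1].astype(np.float32)))
e=[onz(ci,u,v,.144)[:2] for u,v in((295,111),(359,111),(327,90),(327,133))]
print('cap size',np.linalg.norm(e[0]-e[1]),np.linalg.norm(e[2]-e[3]))
h=(e[0]+e[1]+e[2]+e[3])/4;print('head',h)
for v in ((272,243),(381,243)): print(onz(ci,*v,.012)[:2])
L=np.array([onz(ci,u,v,.015)[:2] for u,v in((265,5),(273,230),(388,5),(382,230))]);print(L,[np.degrees(np.arctan2(*(a-b)[::-1])) for a,b in((L[0],L[1]),(L[2],L[3]))])
p,R=T();print(p,R.T@(np.r_[h,.105]-p)/.8)
E
```

```text
[ 294   89   65   48 2848] [325.7195 111.3111] ((326.0, 112.5), (47.0, 64.0), 90.0)
cap size 0.038794810300580525 0.024889121730761667
head [0.5496 0.1686]
[0.449  0.0724]
[0.5587 0.0299]
[[0.534  0.2833]
 [0.4566 0.086 ]
 [0.6379 0.2427]
 [0.5642 0.0443]] [np.float64(68.57527636089189), np.float64(69.6381470742289)]
[0.5188 0.0907 0.2197] [0.105  0.0011 0.1433]
```

```bash
python3 -m inch '[{"dx":0.05,"dy":0.001,"dz":0,"rx":0,"ry":0,"rz":-0.1},{"dx":0.106,"dy":0.001,"dz":0,"rx":0,"ry":0,"rz":-0.2},{"dx":0.106,"dy":0.001,"dz":0,"rx":0,"ry":0,"rz":-0.3},{"dx":0.106,"dy":0.001,"dz":0,"rx":0,"ry":0,"rz":-0.4},{"dx":0.106,"dy":0.001,"dz":0,"rx":0,"ry":0,"rz":-0.4}]'
python3 -m inch '[{"dx":0,"dy":0,"dz":0,"rx":0,"ry":0,"rz":-0.1},{"dx":0,"dy":0,"dz":0,"rx":0,"ry":0,"rz":-0.2},{"dx":0,"dy":0,"dz":0,"rx":0,"ry":0,"rz":-0.3},{"dx":0,"dy":0,"dz":0,"rx":0,"ry":0,"rz":-0.4},{"dx":0,"dy":0,"dz":0,"rx":0,"ry":0,"rz":-0.4}]'
python3 -m inch '[{"dx":0,"dy":0,"dz":0,"rx":0,"ry":0,"rz":-0.1},{"dx":0,"dy":0,"dz":0,"rx":0,"ry":0,"rz":-0.2},{"dx":0,"dy":0,"dz":0,"rx":0,"ry":0,"rz":-0.247},{"dx":0,"dy":0,"dz":0,"rx":0,"ry":0,"rz":-0.247},{"dx":0,"dy":0,"dz":0,"rx":0,"ry":0,"rz":-0.247}]'
python3 - <<'E'
from h import *
np.set_printoptions(precision=4,suppress=True)
p,R=T();print(p,R,state()['joint_pos']);ci=optics.camera_info('wrist');grab('wrist','w8.png')
print([(np.array(d['bbox']),d['confidence'],onz(ci,d['bbox'][0],d['bbox'][1],.135)) for d in nets.outline_of('wrist','head_grip')[:2]])
print(proj(ci,(.5496,.1686,.144)))
E
```

```text
time: 18.05
tool_pos: [0.5509, 0.1697, 0.2208]
tool_rot: [-0.001, 0.622, 0.783, -0.001]
contact_force: [0.1, -0.7, 0.2]
gripper_width: 0.998
grasp_force: 0.0
time: 18.55
tool_pos: [0.5511, 0.1691, 0.2216]
tool_rot: [-0.001, 0.364, 0.931, -0.0]
contact_force: [0.3, 0.2, 0.9]
gripper_width: 0.997
grasp_force: 0.0
time: 19.05
tool_pos: [0.5513, 0.1693, 0.2222]
tool_rot: [-0.0, 0.187, 0.982, -0.0]
contact_force: [-0.6, -0.1, 0.3]
gripper_width: 1.002
grasp_force: 0.0
[0.5513 0.1693 0.2222] [[-0.9301  0.3672 -0.0005]
 [ 0.3672  0.9301 -0.0001]
 [ 0.0005 -0.0003 -1.    ]] [ 0.1689 -0.0554  1.7362  0.      1.4613 -1.0259]
[(array([328.9, 236.8,  45.7,  59.7]), 0.61, array([0.5508, 0.1731, 0.135 ]))]
[322.2418 241.4016]
```

View pics/w8.png

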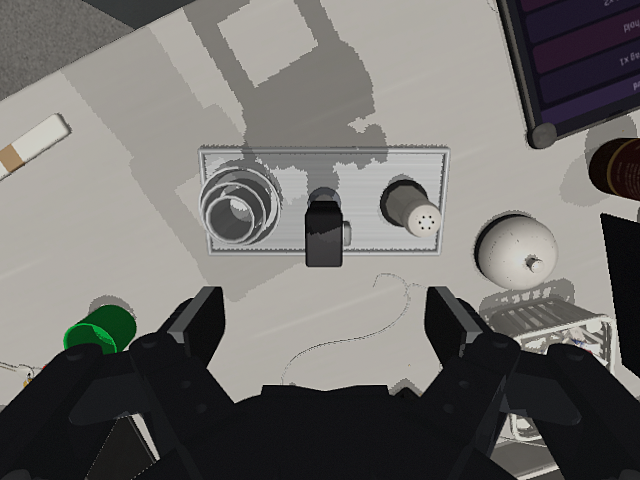

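The head (cap centre about (324,240)) is centred between the pads, with the button at (347,234) facing the right pad. I'll descend and squeeze.

```bash
python3 -m inch '[{"dx":0.001,"dy":0.001,"dz":0.04,"rx":0,"ry":0,"rz":0},{"dx":0.001,"dy":0.001,"dz":0.08,"rx":0,"ry":0,"rz":0},{"dx":0.001,"dy":0.001,"dz":0.115,"rx":0,"ry":0,"rz":0},{"dx":0.001,"dy":0.001,"dz":0.14,"rx":0,"ry":0,"rz":0},{"dx":0.001,"dy":0.001,"dz":0.148,"rx":0,"ry":0,"rz":0}]'
python3 -m inch '[{"dx":0,"dy":0,"dz":0,"rx":0,"ry":0,"rz":0},{"dx":0,"dy":0,"dz":0,"rx":0,"ry":0,"rz":0},{"dx":0,"dy":0,"dz":0,"rx":0,"ry":0,"rz":0}]'
python3 -m inch '[{"dx":0,"dy":0,"dz":0,"rx":0,"ry":0,"rz":0},{"dx":0,"dy":0,"dz":0,"rx":0,"ry":0,"rz":0},{"dx":0,"dy":0,"dz":0,"rx":0,"ry":0,"rz":0},{"dx":0,"dy":0,"dz":0,"rx":0,"ry":0,"rz":0},{"dx":0,"dy":0,"dz":0,"rx":0,"ry":0,"rz":0}]' -1
python3 -m inch '[{"dx":0,"dy":0,"dz":0,"rx":0,"ry":0,"rz":0},{"dx":0,"dy":0,"dz":0,"rx":0,"ry":0,"rz":0},{"dx":0,"dy":0,"dz":0,"rx":0,"ry":0,"rz":0}]'
python3 -c "
from h import *
print(state()['contact_force'],state()['ft_torque'])"
```

```text
time: 19.65
tool_pos: [0.5491, 0.1701, 0.101]
tool_rot: [-0.002, 0.185, 0.983, -0.001]
contact_force: [0.3, -1.2, -1.0]
gripper_width: 1.001
grasp_force: 0.0
time: 19.95
tool_pos: [0.5523, 0.1707, 0.106]
tool_rot: [0.001, 0.185, 0.983, 0.001]
contact_force: [0.2, -0.1, 0.4]
gripper_width: 1.001
grasp_force: 0.0
time: 20.45
tool_pos: [0.5512, 0.1702, 0.1048]
tool_rot: [0.0, 0.185, 0.983, -0.0]
contact_force: [-3.7, -2.5, 4.2]
gripper_width: 0.302
grasp_force: 61.9
time: 20.75
tool_pos: [0.5511, 0.1702, 0.1048]
tool_rot: [0.0, 0.185, 0.983, -0.0]
contact_force: [-3.2, -2.6, 6.6]
gripper_width: 0.303
grasp_force: 62.1
[-3.2070091  -2.6382158   6.61158958] [-0.2905334   0.40583644 -0.06687615]
```

The grip width (about 27–28 mm) means the button is fully in. I'll draw the handle gently.

```bash
python3 -m inch '[{"dx":0,"dy":0,"dz":-0.006,"rx":0,"ry":0,"rz":0},{"dx":0,"dy":0,"dz":-0.015,"rx":0,"ry":0,"rz":0},{"dx":0,"dy":0,"dz":-0.025,"rx":0,"ry":0,"rz":0},{"dx":0,"dy":0,"dz":-0.035,"rx":0,"ry":0,"rz":0},{"dx":0,"dy":0,"dz":-0.045,"rx":0,"ry":0,"rz":0}]'
python3 -m inch '[{"dx":0,"dy":0,"dz":-0.004,"rx":0,"ry":0,"rz":0},{"dx":0,"dy":0,"dz":-0.008,"rx":0,"ry":0,"rz":0},{"dx":0,"dy":0,"dz":-0.012,"rx":0,"ry":0,"rz":0},{"dx":0,"dy":0,"dz":-0.016,"rx":0,"ry":0,"rz":0},{"dx":0,"dy":0,"dz":-0.02,"rx":0,"ry":0,"rz":0}]'
python3 - <<'E'
from h import *
b=grab('scene','s9.png');s=state();print(s['contact_force'],s['ft_torque'])
E
```

```text
time: 21.25
tool_pos: [0.551, 0.1703, 0.1408]
tool_rot: [-0.0, 0.185, 0.983, -0.0]
contact_force: [0.3, -3.4, -2.5]
gripper_width: 0.303
grasp_force: 61.1
time: 21.75
tool_pos: [0.5509, 0.1706, 0.156]
tool_rot: [-0.0, 0.185, 0.983, 0.0]
contact_force: [0.6, -2.1, -2.0]
gripper_width: 0.308
grasp_force: 60.8
[-0.54079015 -1.73832955 -1.96676361] [-0.16788553 -0.02585809 -0.039074  ]
```

```bash
python3 -m inch '[{"dx":0,"dy":0,"dz":-0.008,"rx":0,"ry":0,"rz":0},{"dx":0,"dy":0,"dz":-0.016,"rx":0,"ry":0,"rz":0},{"dx":0,"dy":0,"dz":-0.024,"rx":0,"ry":0,"rz":0},{"dx":0,"dy":0,"dz":-0.032,"rx":0,"ry":0,"rz":0},{"dx":0,"dy":0,"dz":-0.04,"rx":0,"ry":0,"rz":0}]'
python3 -m inch '[{"dx":0,"dy":0,"dz":-0.003,"rx":0,"ry":0,"rz":0},{"dx":0,"dy":0,"dz":-0.006,"rx":0,"ry":0,"rz":0},{"dx":0,"dy":0,"dz":-0.009,"rx":0,"ry":0,"rz":0},{"dx":0,"dy":0,"dz":-0.012,"rx":0,"ry":0,"rz":0},{"dx":0,"dy":0,"dz":-0.012,"rx":0,"ry":0,"rz":0}]'
python3 - <<'E'
from h import *
s=state();print(s['contact_force'],s['ft_torque'])
E
```

```text
time: 22.3
tool_pos: [0.551, 0.1706, 0.1888]
tool_rot: [0.0, 0.185, 0.983, 0.0]
contact_force: [0.2, -1.0, -1.9]
gripper_width: 0.308
grasp_force: 60.6
time: 22.8
tool_pos: [0.5499, 0.1705, 0.1963]
tool_rot: [-0.002, 0.185, 0.983, -0.0]
contact_force: [0.3, 0.9, -7.4]
gripper_width: 0.306
grasp_force: 59.5
[ 0.33234097  0.85156867 -7.39472415] [ 0.0823129  -0.11473168 -0.01692245]
```

The full 90 mm is out and the weight (7.4 N) is now on the hand. I'll lift slowly by about 4 cm.

```bash
python3 -m inch '[{"dx":0,"dy":0,"dz":-0.004,"rx":0,"ry":0,"rz":0},{"dx":0,"dy":0,"dz":-0.01,"rx":0,"ry":0,"rz":0},{"dx":0,"dy":0,"dz":-0.016,"rx":0,"ry":0,"rz":0},{"dx":0,"dy":0,"dz":-0.022,"rx":0,"ry":0,"rz":0},{"dx":0,"dy":0,"dz":-0.028,"rx":0,"ry":0,"rz":0}]'
python3 -m inch '[{"dx":0,"dy":0,"dz":-0.006,"rx":0,"ry":0,"rz":0},{"dx":0,"dy":0,"dz":-0.012,"rx":0,"ry":0,"rz":0},{"dx":0,"dy":0,"dz":-0.018,"rx":0,"ry":0,"rz":0},{"dx":0,"dy":0,"dz":-0.022,"rx":0,"ry":0,"rz":0},{"dx":0,"dy":0,"dz":-0.022,"rx":0,"ry":0,"rz":0}]'
python3 -m inch '[{"dx":0,"dy":0,"dz":0,"rx":0,"ry":0,"rz":0},{"dx":0,"dy":0,"dz":0,"rx":0,"ry":0,"rz":0},{"dx":0,"dy":0,"dz":0,"rx":0,"ry":0,"rz":0},{"dx":0,"dy":0,"dz":0,"rx":0,"ry":0,"rz":0},{"dx":0,"dy":0,"dz":0,"rx":0,"ry":0,"rz":0}]'
python3 - <<'E'
from h import *
s=state();print(s['contact_force'],s['ft_torque'])
a=grab('wrist')[100:420,150:490];b=grab('scene')[150:320,210:370]
c=np.zeros((480,800,3),np.uint8);c[:320,:340]=a;c[:478,345:795]=cv2.resize(b,(450,478),interpolation=cv2.INTER_CUBIC)
cv2.imwrite('pics/f.png',c[:,:,::-1])
E
```

```text
time: 23.3
tool_pos: [0.5511, 0.1705, 0.2208]
tool_rot: [0.0, 0.185, 0.983, 0.0]
contact_force: [-0.7, 0.4, -8.0]
gripper_width: 0.306
grasp_force: 59.5
time: 23.8
tool_pos: [0.5514, 0.1706, 0.2385]
tool_rot: [0.001, 0.185, 0.983, 0.0]
contact_force: [0.0, 0.7, -8.1]
gripper_width: 0.302
grasp_force: 59.5
time: 24.3
tool_pos: [0.551, 0.1705, 0.2375]
tool_rot: [-0.0, 0.185, 0.983, -0.0]
contact_force: [0.0, 0.5, -7.6]
gripper_width: 0.307
grasp_force: 59.5
[ 0.00879995  0.46526445 -7.55852534] [-0.06574725  0.01250952  0.01384177]
```

View pics/f.png

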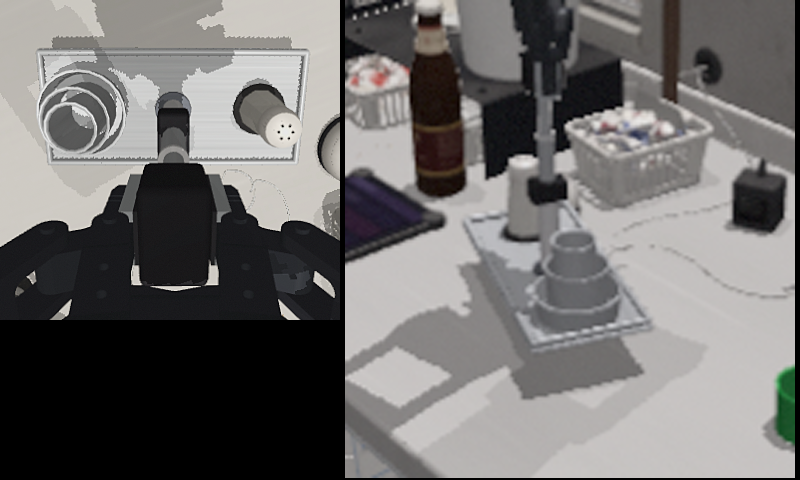

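The carrier hangs level, about 4 cm up, with both tubes out and the cups nested upright. The force is steady at about 7.6 N, so I'll hand in.

```bash
python3 -c "
from plant import ticket
print(ticket.job_done())"
```

```text
the job is handed in; nothing more can be done
None
```

I handed the job in with the middle cup in the dish and the slim cup inside it, both upright and right down, the handle drawn to its second stop, and the loaded carrier held level and steady about 4 cm above the worktop (24.3 s on the clock; no verdict was returned).

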